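Load a slide carrier under the stage clips

ROBOT

A 6-joint arm with a two-finger parallel gripper is mounted at the origin on a cart in front of the work surface, level with it; the furniture and walls round the work are solid. World frame = base frame: x ahead of the robot, y to its left, z up, the work surface at z = 0. Lengths are in m, angles in rad, forces in N, time in s.
With the tool pointing down it reaches from about 0.325 to 0.775 m from the base axis. Payload 9.3 kg.
Tool frame: the origin (TCP) lies at the very end of the fingers, on their centre line; the grasp point (between the pads) lies ctrl.grip_depth behind it (ctrl.grip_depth is the distance from the TCP to the grasp point, in m); z points along the fingers, y is the direction in which the jaws open and shut (so a half turn about z gives the same grasp; the last joint's range is limited). The gripper opens to 85 mm and grips with 20 to 120 N. Pads are 22 mm wide; open, the fingers measure 114 mm over their backs; the gripper's body (76 mm by 85 mm) begins 54 mm behind the grasp point. The pads swing forward as they close: fully open they stand 13 mm farther back than shut.
Start: joints at [-1.443, 0.259, 0.021, 1.334, 0, 1.418], TCP at [0.152, -0.528, 0.231] pointing down, gripper open.
Joint ranges: [-3.04, 3.04], [-0.91, 1.82], [-1.04, 1.36], [-1.92, 1.95], [-1.52, 1.45], [-3.14, 3.14]. Speed limits (rad/s): [2.22, 2.22, 2.79, 3.14, 3.14, 3.14].

INTERFACE

Orientations are given as [roll, pitch, yaw] about the fixed x, y, z axes, in that order (R = Rz(yaw) Ry(pitch) Rx(roll)).
In Python, from bench import ctrl, solver, vision, hand_in gives the robot as it stands. The module is installed in compiled form; this text tells all that it offers. Calls block until the motion is done:
- ctrl.goto(position, orientation): joint-space move of the TCP to a pose.
- ctrl.servo_line(position, frame=None, max_speed=0.15, f_stop=None): straight line of the TCP; frame=None keeps the orientation; max_speed is the mean speed in m/s. With f_stop (N) it stops when the force on the tool has changed by that much, and returns True; else False.
- ctrl.movej(angles): joint-space move.
- ctrl.let_go() and ctrl.gripper_close(force=None): open the fingers fully, or close them until they stop; force is the grip in N (None keeps the last).
- ctrl.wait(seconds).
- solver.inverse_kinematics(position, orientation): joint angles nearest the present ones, or None.
- ctrl.get_state(): the state.
- vision.read_camera(name): name is "side" or "top"; returns a dict with "color" (384x512x3 uint8, blue, green, red), "vfov" (degrees; the focal length in pixels is half the picture's height over the tangent of half this angle, whatever the lens; pixels are square), "cx", "cy" (the principal point, pixels), "origin" and "attitude" of the camera in the world. Camera axes: x right, y down, z forward; pixel columns grow to the right and rows downward; lengths in m; the calibration is good to about 2 mm. A picture is of the moment at which its call begins. There is no depth.
A pose or a line that the arm cannot do raises ctrl.IKError and nothing moves.
- hand_in(): hands the job in, once; it reports no verdict.
The state is a dict: "clock": time; "joint_pos": joint angles; "joint_vel": joint speeds; "joint_torque": joint torques, N m; "tcp_pos": TCP position; "eef_rot": TCP orientation; "wrist_force": force on the tool from outside, world axes, zero at the start; "wrist_torque": the same for the moment, N m; "opening": finger opening in m.
Only numpy, scipy, OpenCV 4.12 (cv2) and the standard library are available. Lean on these libraries where they do the work, as an engineer would, in place of code of your own. Each camera call takes 0.05 s, during which the arm holds its last target.

TASK

Load the slide carrier, which has a black tab to hold it by, into the bench stage: lay it softly and flat on the stage, front edge towards the two wire clips, and slide it forward so that both clips ride up over its front edge and snap down into its cross groove, then let go. The end stop just beyond is clamped at a different place each time, so feel for it and push gently: once the carrier is under the clips it must not bear on them, the stop and the stage with more than 30 N in all. Leave the loose eyepiece and canister where they stand.

Things in the scene. Friction and masses are not known exactly. Their poses are not given: they have to be found in the camera images.
- carrier_tab (a point): Centre of the black upright tab on the rear end of the slide carrier (loose, about 0.12 kg, lying flat on the bench). x points to the carrier's front edge, 88 mm ahead; z up. The tab is 24 mm along x, 12 mm wide along y (grasp across y); its top is 33 mm, this point 20 mm and the tray's top face 6 mm above the carrier's underside.
- carrier_mid (a point): Middle of the carrier's tray, 3 mm above its underside, same axes, 38 mm ahead of carrier_tab. The tray is a flat aluminium frame with glass, 100 mm along x, 40 mm wide, 6 mm thick; the front edge, which goes under the clips, is 50 mm ahead. A cross groove, 3 mm deep and open at both sides, lies 4 to 16 mm ahead of this point.
- stage: Bench stage: a fixed grey slab, 230 x 110 mm, its top face 20 mm above the bench and this origin. x is the direction in which the carrier is slid home (roughly away from the robot), z up. The slab reaches from x = -135 to +95 mm and 55 mm to both sides. Across its far end stands an aluminium clip bar, 20 mm high, with two spring wire clips.
- stage_mouth (a point): Point on the stage's top face, on the centre line y = 0, at the mouth of the side guides (stage x = -8 mm); same axes as the stage. The two steel guides are 4 mm high; from 15 mm ahead of here on they are 44 mm apart for 35 mm; their flared mouths begin here, 56 mm apart.
- stage_stop (a point): Middle of the range of the end stop (near face of the clip bar), on the stage's top face; stage axes. The bar is clamped anywhere from 14 mm before to 14 mm past here (not measured). Clips at y = +13 and -13 mm reach back from the bar: nose ends 58 mm before the stop, 14 mm up; low points 38 mm before it, 1.5 mm up when empty. At the stop the groove lies under the low points.
- clip_left (a joint): Angle of the wire clip at y = +13 mm, rad, growing as its nose lifts: 0 empty, about 0.10 riding on the carrier's top face, about 0.03 when snapped into the groove. Sliding the carrier under both clips takes about 2 to 6 N in all, 1 to 3 N once they ride on top, almost none as they snap down; at the stop, up to 3 mm further on, the force rises steeply.
- clip_right (a joint): The same for the clip at y = -13 mm.
- carrier: The slide carrier itself: origin under the middle of its tray, on its underside; same axes as its points.
- spare_eyepiece: Loose black eyepiece, 34 mm round, 44 mm high, standing upright; origin under its middle. A bystander.
- objective_can: Loose white canister with a black cap, 36 mm round, 54 mm high, standing upright; origin under its middle. A bystander.

How it is judged:
By the outcome, as a careful person would: the job done as asked, in the order asked, and still so for the second after the job is handed in, with the robot touching nothing.
It also fails if it takes over 72 s, if anything falls off the work surface, if the arm or the gripper's body presses on something with over 40 N, if the wrist force passes 120 N, or if a joint passes its speed limit or range.

## Working session

There is one attempt and no reset: what is moved stays moved. The work goes in short steps, each a Python script; the robot and the scene stay as the last script left them, time stands still between calls to the robot, and variables do not carry over. Pictures are saved under pics/ and viewed, and the job is handed in when it is done.

```bash
mkdir -p pics; python3 - <<'E'
from bench import ctrl, solver, vision
import cv2
s=ctrl.get_state(); print(s, ctrl.grip_depth)
for n in("side","top"):
    r=vision.read_camera(n); cv2.imwrite(f"pics/{n}0.png",r["color"]); print(n,{k:v for k,v in r.items() if k!="color"})
E
```

```text
{'clock': 0.0, 'joint_pos': array([-1.44260047e+00,  2.59171486e-01,  2.07128708e-02,  1.33369534e+00,
        2.77172377e-05,  1.41820554e+00]), 'joint_vel': array([-0.00081461,  0.00049911,  0.00058641,  0.00118076,  0.00045532,
        0.00016882]), 'joint_torque': array([-4.00775434e-05, -5.55639946e+01,  3.44528782e+01,  1.37558984e-02,
       -1.47519954e-04,  1.73369799e-07]), 'tcp_pos': array([ 0.15238063, -0.52815557,  0.23065818]), 'eef_rot': array([-3.14025501e+00, -2.33753408e-04,  2.80786460e-01]), 'wrist_force': array([-0.38158224, -0.01407338,  0.41422447]), 'wrist_torque': array([0.03183605, 0.02374696, 0.02502439]), 'opening': 0.08497544654119167} 0.0187
side {'vfov': 43.376785788450675, 'cx': 257.08422797370247, 'cy': 190.37041938129548, 'origin': array([0.49141174, 1.12892693, 0.68531953]), 'attitude': array([-2.17266044, -0.01750328, -3.03375567])}
top {'vfov': 55.76442735179029, 'cx': 250.95026848780344, 'cy': 192.75896837634951, 'origin': array([0.47242889, 0.21444659, 0.87940637]), 'attitude': array([-3.00048508, -0.03969964, -1.58238957])}
```

View pics/top0.png

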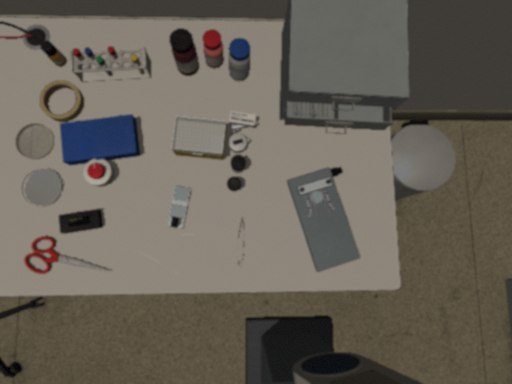

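View pics/side0.png

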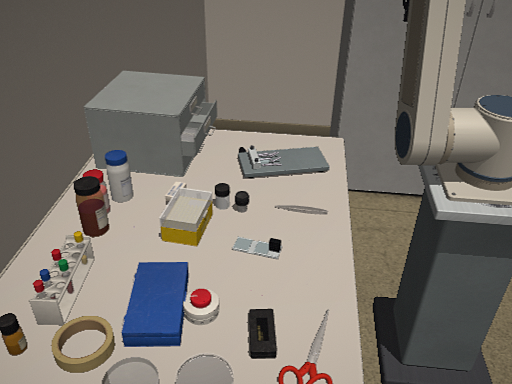

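```bash
cat > h.py <<'E'
import numpy as np, cv2
from scipy.spatial.transform import Rotation as R
from bench import vision
def cam(r):
    f=r["color"].shape[0]/2/np.tan(np.radians(r["vfov"])/2)
    return f,r["cx"],r["cy"],np.array(r["origin"]),R.from_euler("xyz",r["attitude"]).as_matrix()
def ray(r,u,v,z):
    f,cx,cy,o,M=cam(r); d=M@np.array([(u-cx)/f,(v-cy)/f,1]); return o+d*(z-o[2])/d[2]
def proj(r,P):
    f,cx,cy,o,M=cam(r); q=(np.atleast_2d(P)-o)@M; return np.c_[cx+f*q[:,0]/q[:,2],cy+f*q[:,1]/q[:,2]]
def crop(img,x0,y0,w,h,s,name):
    cv2.imwrite("pics/"+name,cv2.resize(img[y0:y0+h,x0:x0+w],None,fx=s,fy=s,interpolation=cv2.INTER_CUBIC))
E
python3 - <<'E'
from h import *
import cv2
t=cv2.imread("pics/top0.png");s=cv2.imread("pics/side0.png")
a=cv2.resize(t[175:240,150:210],None,fx=8,fy=8,interpolation=2)
cv2.imwrite("pics/c1.png",a)
crop(t,275,160,95,115,5,"c2.png")
crop(s,225,135,110,50,7,"c3.png")
crop(s,225,225,65,40,10,"c4.png")
E
```

```text
(no output)
```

View pics/c1.png

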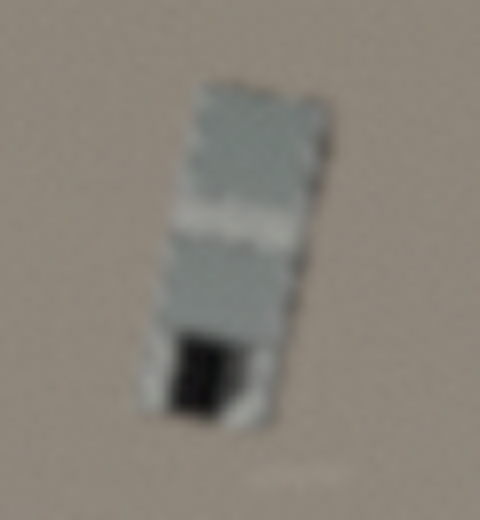

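View pics/c2.png

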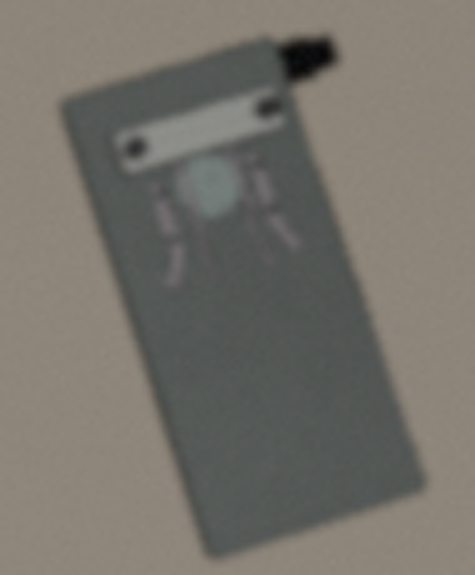

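View pics/c3.png

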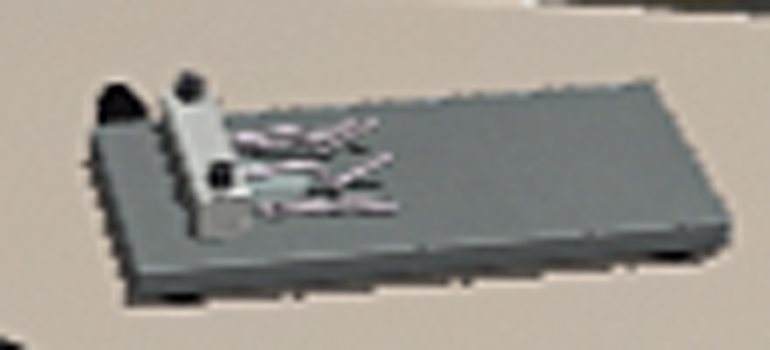

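View pics/c4.png

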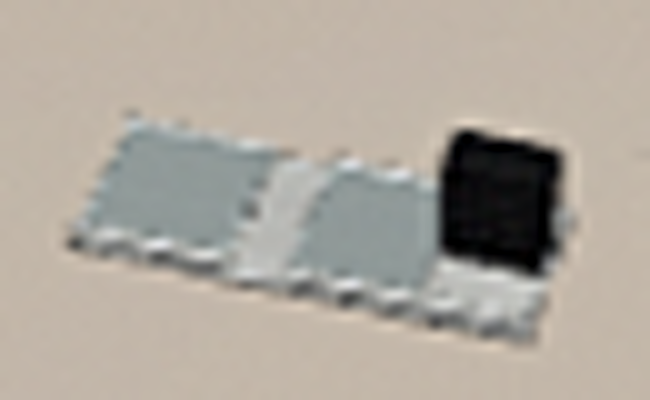

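```bash
cat > fit.py <<'E'
from h import *
from scipy.optimize import least_squares
def pts(L,s,x0,y0): return (np.array(L,float)+.5)/s-.5+[x0,y0]
def world(p,L):
    c,s=np.cos(p[2]),np.sin(p[2]); L=np.array(L,float)
    return np.c_[p[0]+c*L[:,0]-s*L[:,1],p[1]+s*L[:,0]+c*L[:,1],L[:,2]]
def fit(obs,p0):
    f=lambda p: np.concatenate([(proj(r,world(p,L))-uv).ravel() for r,L,uv in obs])
    q=least_squares(f,p0,loss="soft_l1"); return q.x,np.round(f(q.x).reshape(-1,2),1)
E
python3 - <<'E'
from fit import *
T=vision.read_camera("top");S=vision.read_camera("side")
cl=[[.05,.02,.006],[.05,-.02,.006],[-.05,-.02,.006],[-.05,.02,.006]]
ct=pts([(205,83),(327,103),(268,425),(145,410)],8,150,175)
print([ray(T,*p,.006).round(4) for p in ct])
cs=pts([(80,235),(128,120),(535,325)],10,225,225); cls=[cl[1-1],cl[1],cl[3]]
print([ray(S,*p,.006).round(4) for p in cs])
sl=[[.095,.055,.02],[.095,-.055,.02],[-.135,-.055,.02],[-.135,.055,.02]]
st=pts([(63,103),(268,38),(425,487),(210,558)],5,275,160)
print([ray(T,*p,.02).round(4) for p in st])
ss=pts([(135,272),(95,135),(652,83),(730,222)],7,225,135)
print([ray(S,*p,.02).round(4) for p in ss])
for nm,a,b,l,lb,p0 in (("car",ct,cs,cl,cls,[.45,.3,-.1]),("stage",st,ss,sl,sl,[.43,0,.3])):
    for o in ([(T,l,a)],[(S,lb,b)],[(T,l,a),(S,lb,b)]):
        x,r=fit(o,p0); print(nm,x.round(4),r.tolist())
E
```

```text
[array([0.6164, 0.3616, 0.006 ]), array([0.6101, 0.3248, 0.006 ]), array([0.5131, 0.3412, 0.006 ]), array([0.5179, 0.3776, 0.006 ])]
[array([0.6143, 0.3653, 0.006 ]), array([0.6096, 0.3267, 0.006 ]), array([0.5167, 0.3811, 0.006 ])]
[array([0.6243, 0.0909, 0.02  ]), array([ 0.656 , -0.0104,  0.02  ]), array([ 0.4394, -0.0762,  0.02  ]), array([0.408 , 0.0274, 0.02  ])]
[array([0.626 , 0.0928, 0.02  ]), array([ 0.6544, -0.0037,  0.02  ]), array([ 0.4382, -0.0757,  0.02  ]), array([0.4084, 0.0278, 0.02  ])]
car [ 0.5644  0.3513 -0.1621] [[-0.6, -0.2], [0.6, -0.2], [0.6, 0.6], [-0.6, -0.1]]
car [ 0.5627  0.3536 -0.1512] [[-0.4, 0.1], [0.2, -0.1], [0.2, -0.0]]
car [ 0.5636  0.3521 -0.1547] [[-1.1, 0.1], [0.1, 0.1], [0.5, 0.8], [-0.8, 0.3], [-0.8, -0.4], [-0.0, -0.6], [-0.2, -0.5]]
stage [0.5513 0.0139 0.2932] [[-1.3, -0.8], [0.3, -0.8], [0.7, 0.6], [-0.1, 0.8]]
stage [0.551  0.015  0.2953] [[-0.1, 0.5], [-1.0, -1.2], [0.1, -0.2], [1.0, 0.2]]
stage [0.5512 0.0141 0.2936] [[-1.4, -0.8], [0.2, -0.8], [0.6, 0.6], [-0.1, 0.9], [-0.2, 0.3], [-0.9, -1.4], [0.1, -0.3], [0.9, 0.0]]
```

```bash
python3 - <<'E'
from fit import *
from bench import ctrl,solver
T=vision.read_camera("top");S=vision.read_camera("side")
p=np.array([.5512,.0141,.2936]);c,s=np.cos(p[2]),np.sin(p[2])
def tostage(w): d=w[:2]-p[:2]; return np.round([c*d[0]+s*d[1],-s*d[0]+c*d[1]],4)
for q in pts([(128,172),(287,125)],5,275,160): print("bar near top edge",tostage(ray(T,*q,.04)))
for q in pts([(222,110),(250,190)],7,225,135): print("side bar near edge",tostage(ray(S,*q,.04)))
for q in pts([(172,280),(298,247)],5,275,160): print("noses",tostage(ray(T,*q,.034)))
for q in [(237.5,163),(234.5,184)]: print("bys",ray(T,*q,.05))
for q in [(120,52)]: pass
y=-.157
tab=np.array([.5636,.352])-.038*np.array([np.cos(y),np.sin(y)])
print(tab)
for yaw in (y,y+np.pi,y-np.pi): print(solver.inverse_kinematics([*tab,.009],[np.pi,0,yaw]))
for yaw in (.2936,.2936-np.pi):
  for x in(-.1,-.03): print(solver.inverse_kinematics([p[0]+c*x,p[1]+s*x,.029],[np.pi,0,yaw]))
E
```

```text
bar near top edge [0.0494 0.0371]
bar near top edge [ 0.0483 -0.0424]
side bar near edge [ 0.0477 -0.0242]
side bar near edge [0.0484 0.0358]
noses [-0.0048  0.0323]
noses [-0.0079 -0.0299]
bys [0.66028744 0.21074166 0.05      ]
bys [0.61064774 0.21799599 0.05      ]
[0.52606737 0.35794152]
[ 0.46569005  0.53869503 -0.13000689  0.9020944   0.         -2.51890261]
[ 0.46569005  0.53869503 -0.13000689  0.9020944   0.          0.62269005]
[ 0.46569005  0.53869503 -0.13000689  0.9020944   0.          0.62269005]
[-0.21705998  0.26075593 -0.54473866  0.76530174  0.          2.63093267]
[-0.15031765  0.35660147 -0.39302403  0.82117083  0.          2.697675  ]
[-0.21705998  0.26075593 -0.54473866  0.76530174  0.         -0.51065998]
[-0.15031765  0.35660147 -0.39302403  0.82117083  0.         -0.44391765]
```

```bash
python3 - <<'E'
from h import *
from bench import ctrl
yaw=-.157-np.pi
xy=[.5262,.3579]
ctrl.goto([*xy,.12],[np.pi,0,yaw])
r=vision.read_camera("top")["color"]; crop(r,110,140,160,130,4,"t1.png")
print(ctrl.servo_line([*xy,.0095],f_stop=6))
s=ctrl.get_state();print(s["clock"],s["tcp_pos"],s["wrist_force"])
r=vision.read_camera("side")["color"]; crop(r,200,160,150,120,5,"s1.png")
E
```

```text
False
4.6083 [0.52672764 0.3581111  0.01032232] [-0.21204332  0.4008226   0.75369392]
```

View pics/s1.png

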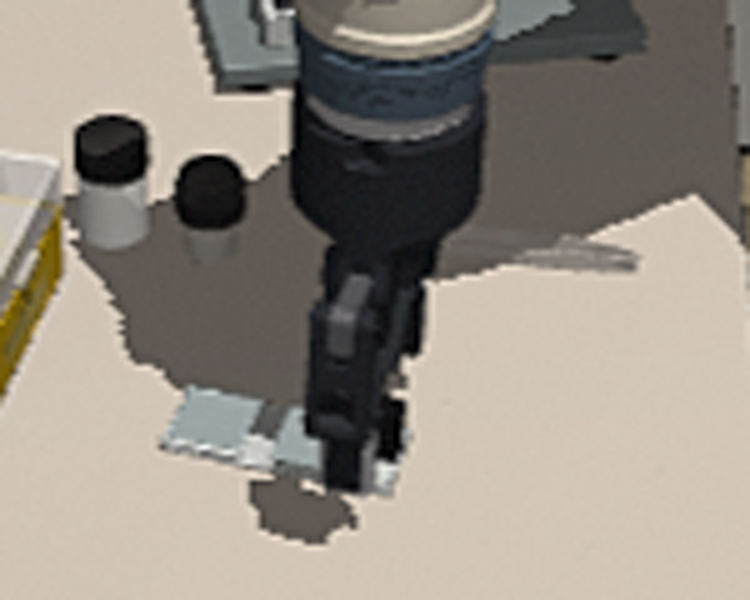

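View pics/t1.png

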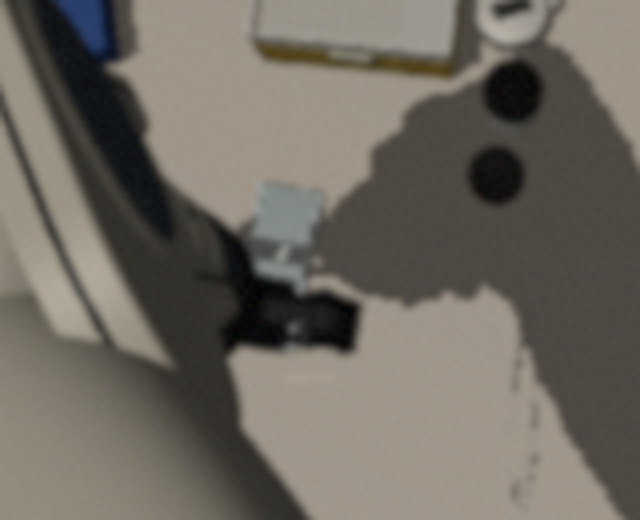

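```bash
python3 - <<'E'
from h import *
from bench import ctrl
S=vision.read_camera("side")
print(proj(S,[[.526,.358,.02],[.5335,.4045,.025],[.5335,.4045,.0228]]))
E
```

```text
[[274.70383153 244.26449605]
 [269.28900114 257.14715377]
 [269.25426784 257.96144722]]
```

```bash
python3 - <<'E'
from h import *
from bench import ctrl
ctrl.gripper_close(40)
s=ctrl.get_state();p=s["tcp_pos"];print(s["clock"],p,s["eef_rot"],s["wrist_force"],s["wrist_torque"],s["opening"])
ctrl.servo_line([.5262,.3579,.15],max_speed=.12)
s=ctrl.get_state();print(s["clock"],s["tcp_pos"],s["wrist_force"],s["wrist_torque"],s["opening"])
r=vision.read_camera("side")["color"]; crop(r,200,130,150,120,5,"s2.png")
E
```

```text
5.375 [0.52626868 0.35798709 0.0096561 ] [3.14137945e+00 1.98095481e-04 2.98466754e+00] [-0.48738913  0.26699008  3.20875896] [-0.01685688  0.07959133 -0.01583501] 0.01102460843699307
6.7 [0.52587957 0.35772828 0.1491625 ] [-0.16047615 -0.04486443 -1.08436008] [-0.0123458   0.01826093 -0.03762786] 0.011217875365338095
```

View pics/s2.png

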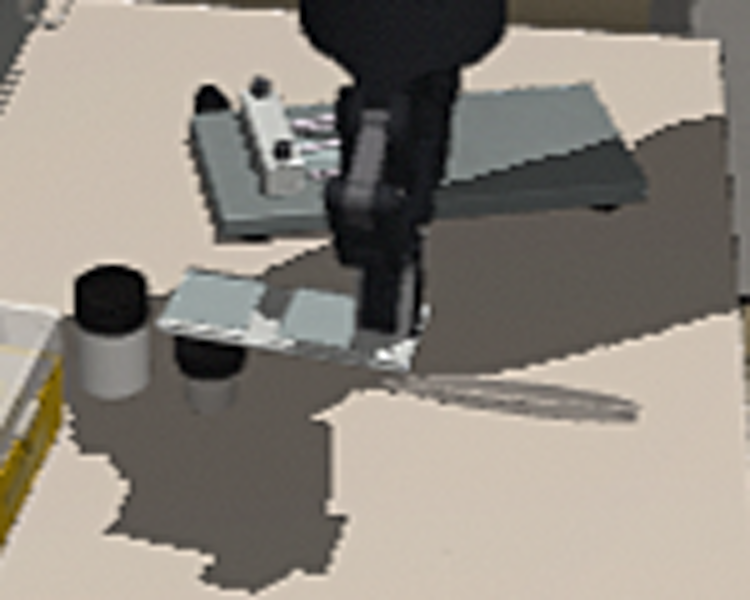

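```bash
cat >> h.py <<'E'
SP=np.array([.5512,.0141,.2936])
def st(x,y=0.): c,s=np.cos(SP[2]),np.sin(SP[2]); return [SP[0]+c*x-s*y,SP[1]+s*x+c*y]
def tost(w): d=np.array(w[:2])-SP[:2];c,s=np.cos(SP[2]),np.sin(SP[2]); return np.array([c*d[0]+s*d[1],-s*d[0]+c*d[1]])
def fs(f): return np.append(tost(np.array(f[:2])+SP[:2]),f[2])
YAW=SP[2]-np.pi
E
python3 - <<'E'
from h import *
from bench import ctrl
ctrl.goto([*st(-.104),.15],[np.pi,0,YAW])
ctrl.servo_line([*st(-.104),.045],max_speed=.1)
s=ctrl.get_state();print(s["clock"],s["tcp_pos"],tost(s["tcp_pos"]),fs(s["wrist_force"]))
r=vision.read_camera("side")["color"]; crop(r,200,100,150,120,5,"s3.png")
r=vision.read_camera("top")["color"]; crop(r,255,155,130,120,5,"t3.png")
E
```

```text
9.375 [ 0.45200643 -0.01604547  0.04545339] [-0.103673   -0.00014887] [ 0.53944075  0.38102839 -0.141614  ]
```

View pics/s3.png

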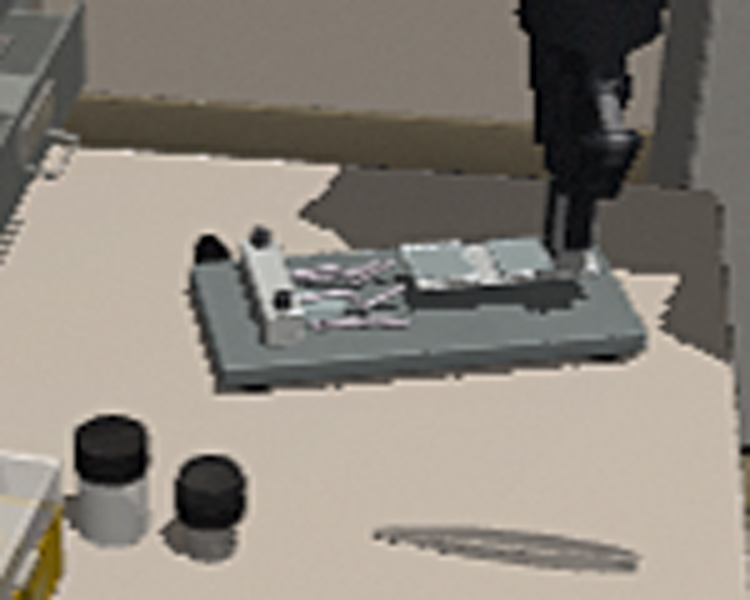

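View pics/t3.png

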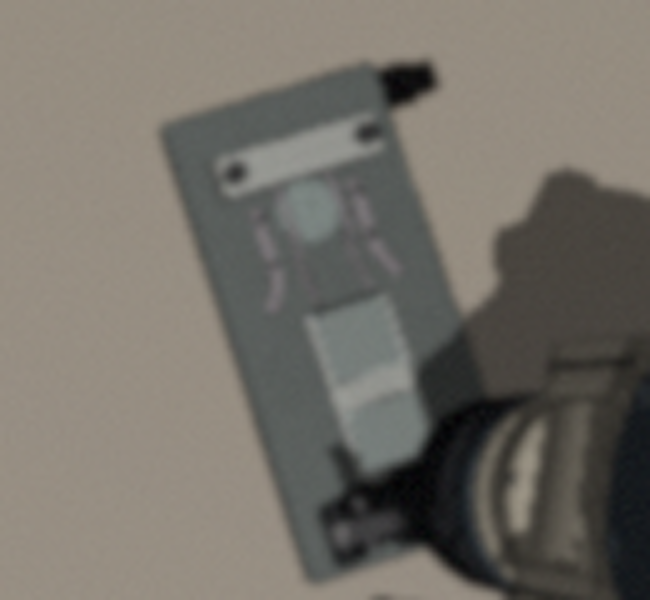

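```bash
python3 - <<'E'
from fit import *
T=vision.read_camera("top")
for n,L,z in (("front",[(306,318),(388,293)],.042),("mouth",[(270,305),(397,271)],.024),("flare end",[(263,258),(361,228)],.024),("guide end",[(257,212),(350,184)],.024),("groove",[(335,385),(410,362)],.042)):
    print(n,[tost(ray(T,*q,z)).round(4) for q in pts(L,5,255,155)])
E
```

```text
front [array([-0.0154,  0.0208]), array([-0.0159, -0.0198])]
mouth [array([-0.0044,  0.0311]), array([-0.0072, -0.0325])]
flare end [array([0.0179, 0.0271]), array([ 0.0175, -0.0227])]
guide end [array([0.0397, 0.0227]), array([ 0.0392, -0.0246])]
groove [array([-0.0488,  0.0179]), array([-0.0493, -0.0191])]
```

```bash
python3 - <<'E'
from h import *
from bench import ctrl
def show(m):
    s=ctrl.get_state();print(m,s["clock"],tost(s["tcp_pos"]).round(4),s["tcp_pos"][2].round(4),fs(s["wrist_force"]).round(2),s["wrist_torque"].round(3),s["opening"].round(4))
ctrl.servo_line([*st(-.104),.033],max_speed=.04); show("a")
print(ctrl.servo_line([*st(-.104),.0275],max_speed=.006,f_stop=2)); show("b")
ctrl.let_go(); show("c")
ctrl.gripper_close(20); show("d"); ctrl.wait(.2); show("e")
r=vision.read_camera("side")["color"]; crop(r,200,100,150,120,5,"s4.png")
E
```

```text
Traceback (most recent call last):
AttributeError: 'float' object has no attribute 'round'
```

```bash
cat >> h.py <<'E'
from bench import ctrl
def show(m):
    s=ctrl.get_state();print(m,round(s["clock"],2),tost(s["tcp_pos"]).round(4),round(float(s["tcp_pos"][2]),4),fs(s["wrist_force"]).round(2),np.round(s["wrist_torque"],3),round(float(s["opening"]),4))
    return s
E
python3 - <<'E'
from h import *
show("a")
print(ctrl.servo_line([*st(-.104),.0275],max_speed=.006,f_stop=2)); show("b")
ctrl.let_go(); show("c")
ctrl.gripper_close(20); show("d"); ctrl.wait(.2); show("e")
r=vision.read_camera("side")["color"]; crop(r,200,100,150,120,5,"s4.png")
E
```

```text
a 9.97 [-1.042e-01  1.000e-04] 0.0327 [ 0.45 -0.53 -1.21] [-0.018 -0.031  0.003] 0.0111
True
b 10.59 [-0.104  0.   ] 0.0296 [-0.82 -0.52  4.61] [0.055 0.083 0.031] 0.0113
c 11.3 [-0.1045  0.0002] 0.0291 [-0.08  0.37 -0.38] [-0.055  0.057 -0.018] 0.0853
d 11.96 [-0.1044  0.0002] 0.0292 [0.96 0.35 0.8 ] [ 0.     0.025 -0.044] 0.0114
e 12.16 [-0.1045  0.0002] 0.0292 [-0.49  0.37  2.33] [-0.07   0.048 -0.073] 0.0113
```

View pics/s4.png

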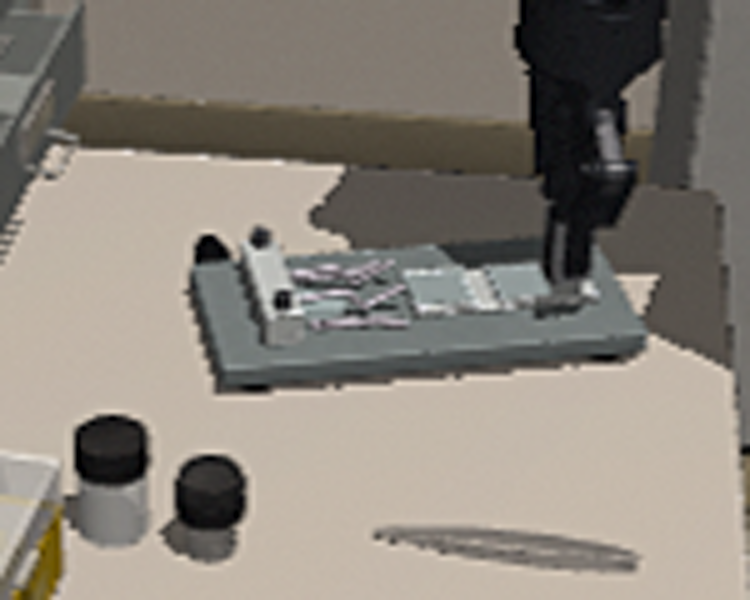

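```bash
python3 - <<'E'
from h import *
Z=.0293
print(ctrl.servo_line([*st(-.089),Z],max_speed=.03,f_stop=8)); show("")
x=-.089
while x<-.0535:
    x+=.003
    h=ctrl.servo_line([*st(x),Z],max_speed=.02,f_stop=10); show(f"{x:.4f} {h}")
    if h: break
r=vision.read_camera("side")["color"]; crop(r,220,120,100,70,7,"s5.png")
E
```

```text
False
 12.88 [-0.0889  0.    ] 0.0292 [ 0.53 -0.77 -0.6 ] [ 0.057 -0.129 -0.027] 0.0116
-0.0860 False 13.18 [-0.086  0.   ] 0.0292 [ 0.3  -0.49 -0.3 ] [-0.044  0.053  0.025] 0.0117
-0.0830 True 13.38 [-0.0844  0.0002] 0.0292 [1.22 0.68 4.68] [ 0.079 -0.262  0.021] 0.0113
```

View pics/s5.png

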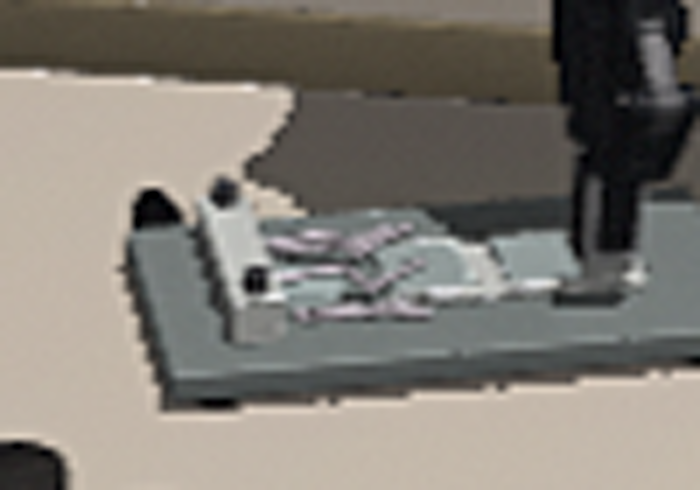

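```bash
python3 - <<'E'
from h import *
show("now")
x=-.0844
for i in range(4):
    x+=.001
    h=ctrl.servo_line([*st(x),.0293],max_speed=.01,f_stop=12); show(f"{x:.4f} {h}")
    if h: break
E
```

```text
now 13.43 [-0.0844  0.0002] 0.0292 [1.4  0.27 4.46] [ 0.081 -0.358 -0.041] 0.0118
-0.0834 False 13.79 [-0.0843  0.0002] 0.0292 [-4.09 -0.06  6.13] [-0.233  0.567 -0.   ] 0.0114
-0.0824 False 14.04 [-0.0841  0.0002] 0.0292 [-9.41 -0.83 10.18] [-0.509  1.326 -0.078] 0.0113
-0.0814 False 14.29 [-0.0835  0.0003] 0.0292 [-10.23  -0.64  10.63] [-0.615  1.633 -0.035] 0.0112
-0.0804 False 14.54 [-0.0827  0.0003] 0.0292 [-11.01   0.38  11.76] [-0.724  1.888 -0.028] 0.0118
```

```bash
python3 - <<'E'
from h import *
show("now")
for z in (.0297,.0301,.0305):
    ctrl.servo_line([*st(-.0804),z],max_speed=.01); s=show(f"{z}")
    if fs(s["wrist_force"])[2]<4: break
r=vision.read_camera("side")["color"]; crop(r,220,120,100,70,7,"s6.png")
r=vision.read_camera("top")["color"]; crop(r,255,155,130,120,5,"t6.png")
E
```

```text
now 14.54 [-0.0827  0.0003] 0.0292 [-11.01   0.38  11.76] [-0.724  1.888 -0.028] 0.0118
0.0297 14.79 [-0.0825  0.0004] 0.0292 [-9.01 -0.74  5.06] [-0.597  1.324 -0.093] 0.0118
0.0301 15.04 [-0.0825  0.0004] 0.0294 [-6.84 -1.16  2.1 ] [-0.577  1.226 -0.03 ] 0.0112
```

View pics/s6.png

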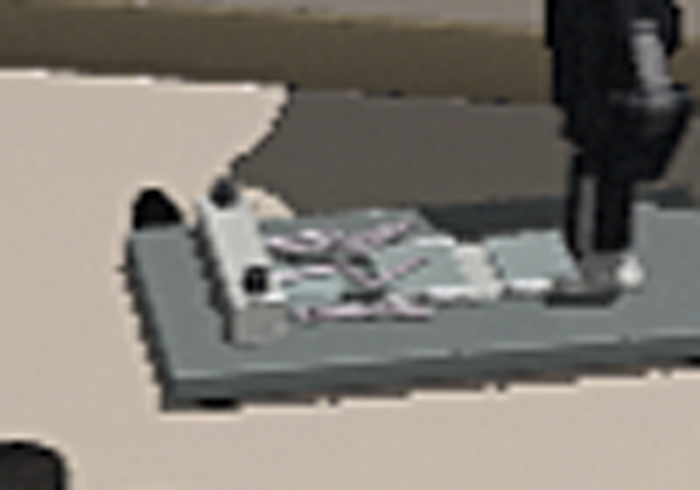

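View pics/t6.png

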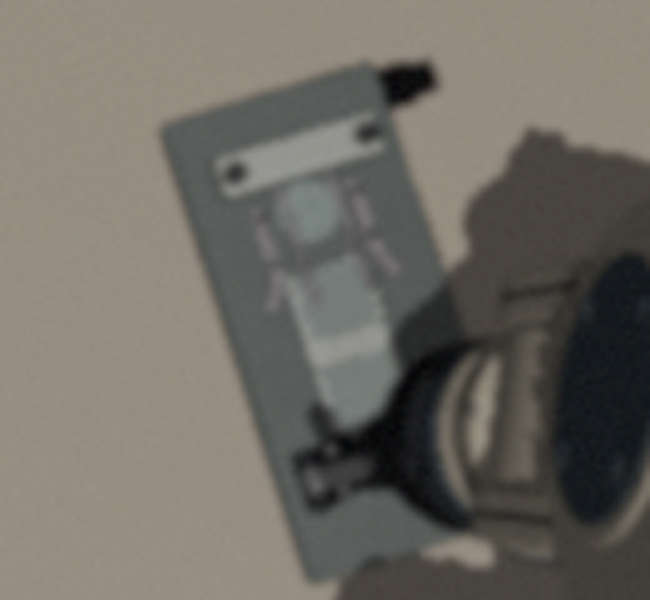

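```bash
python3 - <<'E'
from fit import *
T=vision.read_camera("top")
for n,L,z in (("front",[(290,275),(374,252)],.026),("groove",[(315,353),(388,332)],.026)):
    print(n,[tost(ray(T,*q,z)).round(4) for q in pts(L,5,255,155)])
E
```

```text
front [array([0.0062, 0.0178]), array([ 0.0047, -0.0244])]
groove [array([-0.0323,  0.0184]), array([-0.0334, -0.0182])]
```

```bash
python3 - <<'E'
from h import *
x=-.0804;z=.0301
while x<-.058:
    x+=.001
    h=ctrl.servo_line([*st(x),z],max_speed=.01,f_stop=9); s=show(f"{x:.4f} {z:.4f} {h}")
    F=fs(s["wrist_force"])
    if h or F[0]<-13 or F[2]>12: break
    z+=np.clip((F[2]-2)*.00008,-.0003,.0004)
E
```

```text
-0.0794 0.0301 False 15.44 [-0.0819  0.0003] 0.0294 [-8.94 -1.53  5.16] [-0.791  1.542 -0.05 ] 0.0114
-0.0784 0.0304 False 15.69 [-0.0806  0.0002] 0.0296 [-7.23 -2.06  1.15] [-0.807  1.205 -0.112] 0.0117
-0.0774 0.0303 False 15.94 [-0.0795  0.0002] 0.0295 [-7.16 -2.16  2.74] [-0.808  1.236 -0.137] 0.0114
-0.0764 0.0303 False 16.19 [-0.0791  0.0003] 0.0295 [-10.14  -1.74   3.19] [-0.973  1.628 -0.133] 0.0116
-0.0754 0.0304 False 16.44 [-0.0764  0.    ] 0.0298 [-1.28 -2.   -2.84] [-0.539  0.475 -0.11 ] 0.0116
-0.0744 0.0301 False 16.7 [-0.0744 -0.    ] 0.0299 [-1.98 -2.05 -3.22] [-0.548  0.377 -0.081] 0.0116
-0.0734 0.0298 False 16.96 [-0.0731 -0.    ] 0.0298 [-0.94 -1.08 -3.83] [-0.412  0.202 -0.077] 0.0112
-0.0724 0.0295 False 17.22 [-0.0722 -0.    ] 0.0296 [-1.6  -1.89 -2.21] [-0.428  0.269 -0.107] 0.0114
-0.0714 0.0292 False 17.48 [-0.0713 -0.    ] 0.0294 [-2.38 -1.02  0.04] [-0.44   0.431 -0.102] 0.0116
-0.0704 0.0291 False 17.73 [-0.0704 -0.    ] 0.0292 [-4.54 -1.7   1.43] [-0.501  0.555 -0.1  ] 0.0116
-0.0694 0.0290 False 17.98 [-0.0697  0.    ] 0.0292 [-6.13 -1.27  4.11] [-0.66
[... 544 characters left out ...]
0292 False 19.48 [-0.0635 -0.    ] 0.0292 [-3.67 -1.83  1.7 ] [-0.573  0.67  -0.101] 0.0117
-0.0624 0.0292 False 19.73 [-0.0626 -0.    ] 0.0292 [-6.18 -1.79  2.56] [-0.61   0.703 -0.143] 0.0117
-0.0614 0.0292 False 19.98 [-0.0614 -0.    ] 0.0292 [-4.28 -1.32  2.01] [-0.585  0.505 -0.095] 0.0113
-0.0604 0.0292 False 20.23 [-0.0605 -0.    ] 0.0292 [-4.85 -1.13  2.08] [-0.595  0.686 -0.101] 0.0119
-0.0594 0.0292 False 20.48 [-0.0595 -0.    ] 0.0292 [-4.29 -1.81  2.03] [-0.552  0.616 -0.1  ] 0.0115
-0.0584 0.0292 False 20.73 [-0.0585 -0.    ] 0.0292 [-4.84 -1.79  2.03] [-0.635  0.622 -0.14 ] 0.0119
-0.0574 0.0292 False 20.98 [-0.0575 -0.    ] 0.0292 [-3.1 -1.5  2.4] [-0.583  0.632 -0.119] 0.0119
```

```bash
python3 - <<'E'
from h import *
x=-.0574;z=.0292
while x<-.0455:
    x+=.001
    h=ctrl.servo_line([*st(x),z],max_speed=.01,f_stop=8); s=show(f"{x:.4f} {z:.4f} {h}")
    F=fs(s["wrist_force"])
    if h or F[0]<-11 or F[2]>9: break
    z+=np.clip((F[2]-2)*.00006,-.0002,.0003)
r=vision.read_camera("side")["color"]; crop(r,220,120,100,70,7,"s7.png")
E
```

```text
-0.0564 0.0292 False 21.23 [-0.0566 -0.    ] 0.0292 [-4.68 -1.87  3.34] [-0.632  0.71  -0.116] 0.0117
-0.0554 0.0293 False 21.48 [-0.0553 -0.0001] 0.0293 [-3.55 -2.14  0.58] [-0.572  0.494 -0.081] 0.0116
-0.0544 0.0292 False 21.73 [-0.0545 -0.    ] 0.0292 [-6.41 -2.12  2.35] [-0.656  0.722 -0.133] 0.0115
-0.0534 0.0292 False 21.98 [-0.0535 -0.0001] 0.0292 [-4.86 -2.06  2.09] [-0.665  0.64  -0.114] 0.0113
-0.0524 0.0292 False 22.23 [-0.0525 -0.    ] 0.0292 [-4.85 -2.47  1.71] [-0.678  0.74  -0.062] 0.0119
-0.0514 0.0292 False 22.48 [-0.0516 -0.    ] 0.0292 [-4.49 -2.09  3.18] [-0.706  0.712 -0.103] 0.0119
-0.0504 0.0293 False 22.73 [-0.0504 -0.0001] 0.0292 [-4.17 -2.48  1.52] [-0.669  0.474 -0.103] 0.0117
-0.0494 0.0292 False 22.98 [-0.0495 -0.0001] 0.0292 [-5.   -2.19  1.7 ] [-0.68   0.62  -0.069] 0.0116
-0.0484 0.0292 False 23.23 [-0.0485 -0.0001] 0.0292 [-4.95 -1.37  1.98] [-0.751  0.654 -0.116] 0.0114
-0.0474 0.0292 False 23.48 [-0.0475 -0.    ] 0.0292 [-5.08 -1.77  1.21] [-0.729  0.632 -0.127] 0.0115
-0.0464 0.0292 False 23.73 [-0.0467 -0.    ] 0.0292 [-5.54 -2.51  1.97] [-0.759  0.806 -0.11 ] 0.0117
-0.0454 0.0292 False 23.98 [-0.0456 -0.0001] 0.0292 [-4.98 -1.99  1.66] [-0.72   0.753 -0.091] 0.0114
```

View pics/s7.png

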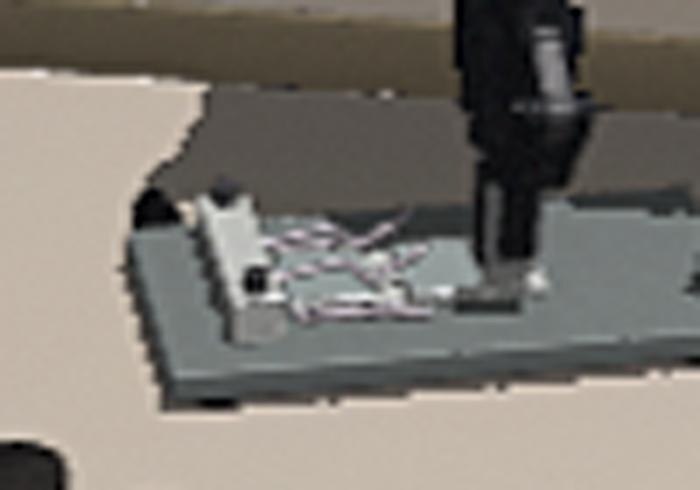

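Clips ride on top and the groove (about px 395,290 in the crop) is just behind the low points. Now half-millimetre steps up to the stop.

```bash
python3 - <<'E'
from h import *
x=-.0454;z=.0292
while x<-.030:
    x+=.0005
    h=ctrl.servo_line([*st(x),z],max_speed=.008,f_stop=6); s=show(f"{x:.4f} {z:.4f} {h}")
    F=fs(s["wrist_force"])
    if h or F[0]<-10 or F[2]>8: break
    z+=np.clip((F[2]-2)*.00005,-.0001,.0002)
r=vision.read_camera("side")["color"]; crop(r,220,120,100,70,7,"s8.png")
E
```

```text
-0.0449 0.0292 False 24.27 [-0.0453 -0.0001] 0.0292 [-6.34 -2.36  2.99] [-0.815  0.916 -0.035] 0.0118
-0.0444 0.0292 False 24.52 [-0.0447 -0.    ] 0.0292 [-5.61 -2.99  2.55] [-0.839  0.781 -0.053] 0.0117
-0.0439 0.0293 False 24.77 [-0.0442 -0.0001] 0.0292 [-5.85 -2.78  2.76] [-0.81   0.692 -0.126] 0.0116
-0.0434 0.0293 False 25.02 [-0.0431 -0.0001] 0.0293 [-2.41 -2.59  0.39] [-0.604  0.158 -0.075] 0.0118
-0.0429 0.0292 False 25.27 [-0.0425 -0.0001] 0.0293 [-1.35 -2.61 -0.32] [-0.549 -0.063 -0.092] 0.0118
-0.0424 0.0291 False 25.52 [-0.0424 -0.0001] 0.0292 [-3.04 -2.61  1.05] [-0.64   0.248 -0.079] 0.0117
-0.0419 0.0291 False 25.77 [-0.0423 -0.    ] 0.0292 [-5.2  -2.1   4.24] [-0.848  0.602 -0.111] 0.0114
-0.0414 0.0292 False 26.02 [-0.0416 -0.    ] 0.0292 [-3.49 -2.76  2.12] [-0.774  0.449 -0.145] 0.0116
-0.0409 0.0292 False 26.27 [-0.0412 -0.    ] 0.0292 [-5.7  -2.89  2.78] [-0.839  0.557 -0.142] 0.0116
-0.0404 0.0292 False 26.52 [-0.0408 -0.    ] 0.0292 [-5.89 -2.97  1.63] [-0.97   0.658 -0.139] 0.0114
-0.0399 0.0292 False 26.77 [-0.0406 -0.    ] 0.0292 [-7.38 -3.2   3.55] [-0.994  0.907 -0.141] 0.0116
-0.0394 0.0293 False 27.02 [-0.04 -0.  ] 0.0292 [-6.58 -2.4   2.83] [-0.97   0.684 -0.116] 0.0111
-0.0389 0.0293 False 27.27 [-0.04 -0.  ] 0.0292 [-8.37 -3.16  3.82] [-1.175  1.086 -0.135] 0.012
-0.0384 0.0294 False 27.52 [-0.04 -0.  ] 0.0293 [-9.91 -3.91  4.91] [-1.317  1.428 -0.102] 0.0118
-0.0379 0.0296 False 27.77 [-0.04  0.  ] 0.0292 [-11.48  -4.18   5.  ] [-1.496  1.742 -0.057] 0.0117
```

View pics/s8.png

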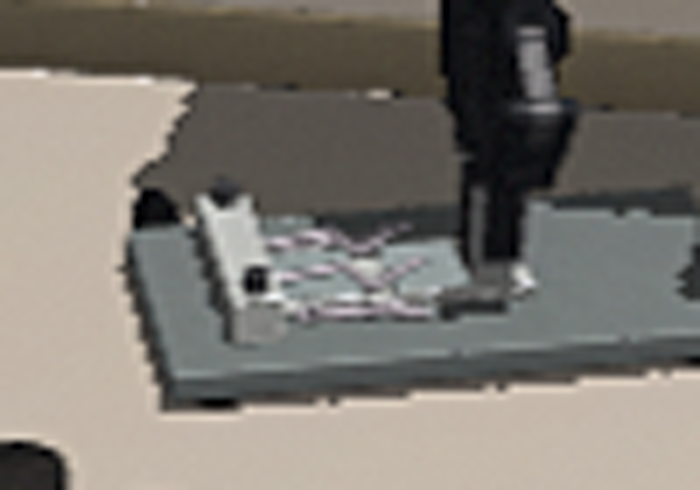

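```bash
python3 - <<'E'
from h import *
ctrl.servo_line([*st(-.0397),.0294],max_speed=.008); show("ease")
ctrl.let_go(); s=show("open")
p=s["tcp_pos"]
ctrl.servo_line([p[0],p[1],.10],max_speed=.08)
ctrl.goto([*st(-.11,-.0),.20],[np.pi,0,YAW]) 
show("up")
T=vision.read_camera("top")["color"];S=vision.read_camera("side")["color"]
crop(S,220,120,100,70,7,"s9.png"); crop(T,275,160,95,115,5,"t9.png")
cv2.imwrite("pics/t9f.png",T); cv2.imwrite("pics/s9f.png",S)
E
```

```text
ease 28.2 [-0.0399 -0.    ] 0.0293 [-3.77 -4.52  0.76] [-0.942  0.493 -0.111] 0.0115
open 28.91 [-0.0397  0.    ] 0.0294 [-0.54 -0.15  0.24] [ 0.038 -0.071  0.039] 0.0854
up 30.5 [-1.101e-01 -1.000e-04] 0.2002 [ 0.16 -0.27 -0.32] [ 0.038 -0.034 -0.001] 0.0852
```

View pics/s9.png

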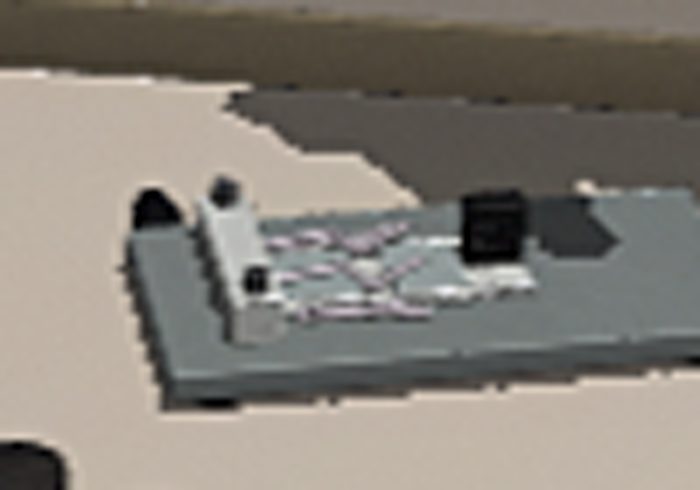

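View pics/t9.png

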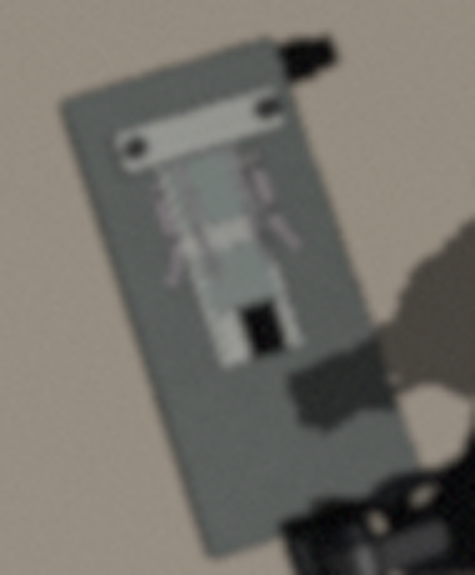

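View pics/s9f.png

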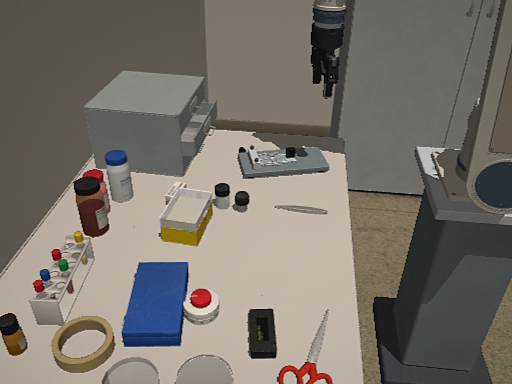

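```bash
python3 - <<'E'
from bench import hand_in
print(hand_in())
E
```

```text
the job is handed in; nothing more can be done
None
```

The slide carrier is in the stage under both wire clips, up against the end stop, and released. I handed the job in at about 30.5 s on the robot's clock.

- **Placing:** I gripped the tab, laid the carrier flat on the stage, then let go and gripped again lightly at 20 N. First contact with the stage read about 4.6 N at the wrist.
- **Sliding:** I pushed forward in steps of 3 mm or less while watching the wrist force. The clips began to lift around tab x = -84 mm (stage x) and rode on top from about -76 mm.
- **Snap and stop:** The force fell from about 6 N to 1.4 N around -43 mm, which I took as the snap. It then rose at the stop at -40 mm. I stopped at 11.5 N forward and 5 N upward, eased off and let go.

**Last checks:**
- The side picture shows both clip noses back near their empty height, lower than when they rode on top, with the low points in the groove.
- The carrier looks flat and close against the bar.
- The eyepiece and canister are where they were.
- The gripper is clear of everything.

**Not as expected or not certain:**
- During ride-up the push reached about 11 N forward plus 12 N upward at the wrist, against the 2 to 6 N you gave. The arm was pressing the carrier onto the stage, and raising the commanded height brought that down. It happened before the clips were riding on top.
- One force stop tripped early, at first clip contact. I carried on in smaller steps.
- A sideways force of about 4 N near the stop, and an apparent turn of about 2° in the last picture, suggest the carrier may rest lightly against a guide.
- I had no direct reading of the clip angles. That both clips snapped rests on the force drop and the pictures.

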